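# Seat and clamp the flask tray on the shaker

### The job

Get the flask tray ready for shaking: hook a fingertip behind its far lip and drag it towards the robot along the platform, without lifting it, until its whole front rim has come up firmly and squarely against the near bar. Then push the side jaw in from behind until the tray is held snugly between jaw and side rail, still square where the near bar stopped it. Feel for contact and never force it (about 10 N of seating force is plenty), keep the flasks standing, leave the other things on the bench alone, and let go.

Things in the scene. Friction and masses are not known exactly. Their poses are not given: they have to be found in the camera images.
- shaker: White orbital shaker, off, fixed to the bench: platform 310 (x) x 400 (y) mm, its dark mat's top 92 mm above the bench. Origin: centre of its underside, on the bench. x points from the near (robot's) side to the far side, y to the left. The platform does not move.
- near_bar: Near stop: guide rails at the platform's left and right edges, and screwed to them a rigid cross bar with black rubber sleeve, 23 to 49 mm above the mat. The bar is adjustable: its tray-side face lies anywhere from 12 mm nearer to 16 mm farther (x) than this origin; NOT measured, feel for it. Origin: on the mat, 105 mm to the near side of the shaker's centre; axes as the shaker's.
- side_rail: Fixed rail, 230 mm long in x, along the right of the platform; black rubber face turned to the tray (+y), 16 to 50 mm above the mat. Origin: on the mat, below the middle of that face (shaker frame: 35 mm far, 118 mm right of centre); axes as the shaker's.
- tray: Light grey open tray, loose on the mat, 158 (x) x 198 (y) x 45 mm over its rim (rim 6 mm high, stands 4 mm out from the walls). With flasks 0.6 to 0.8 kg; takes roughly 2 to 5 N to drag. Origin: centre of its underside; x to its far lip, y to its left. Starts up to 0.12 rad askew and 50 to 110 mm short of the near bar.
- tray_lip: The tray's far wall and rim, the lip to hook. Origin: middle of its outermost (far) edge, at the rim's top, 79 mm from the tray's centre in x, 45 mm above its underside; axes as the tray's. Behind it is free. A fingertip 15 to 25 mm below this point, up to 65 mm either side, bears on the rim; pulling off-centre turns the tray.
- tray_front (a point): Middle of the outer face of the tray's front (near) rim, 42 mm above its underside, 79 mm from the tray's centre in -x.
- tray_right (a point): Middle of the outer face of the tray's right rim, 42 mm above its underside, 99 mm from the tray's centre in -y.
- jaw (a joint): Travel of the side jaw in m: 0 fully open, growing as it is pushed to the right (shaker -y) towards the tray, at most 0.085. It slides along y only, takes about 3 N to move and stays where it is left. With the tray against the side rail the jaw meets it at about 0.070.
- jaw_face (a point): Middle of the side jaw's black rubber face, 42 mm above the mat: the face turned to the tray (-y), 120 mm long in x. The jaw stands on the left side of the platform, 20 mm to the near side of the shaker's centre, 150 mm left of it when open.
- jaw_back (a point): Middle of the upper edge of the side jaw's back, 14 mm behind its face (+y), 50 mm above the mat. Push towards -y with a fingertip 15 to 25 mm below this point. The back is upright from 16 to 50 mm above the mat; two red feet, 16 mm high, stand out 17 mm behind it, 40 mm either side of the middle.
- flask0: Conical glass flask with a red stopper, 51 mm wide at the foot, 88 mm high, 70 g, standing loose in the tray (near row, right), clear of the far lip. Origin: centre of its underside; z is its axis.
- flask1: Conical glass flask with a red stopper, 51 mm wide at the foot, 88 mm high, 70 g, standing loose in the tray (near row, middle), clear of the far lip. Origin: centre of its underside; z is its axis.
- flask2: Conical glass flask with a blue stopper, 51 mm wide at the foot, 88 mm high, 70 g, standing loose in the tray (near row, left), clear of the far lip. Origin: centre of its underside; z is its axis.
- flask3: Conical glass flask with a blue stopper, 51 mm wide at the foot, 88 mm high, 70 g, standing loose in the tray (far row, left), clear of the far lip. Origin: centre of its underside; z is its axis.
- reagent_bottle: Bystander: stoppered clear glass reagent bottle, 76 mm wide, 148 mm high, on the bench beside the shaker. Origin: centre of its underside.
- white_jar: Bystander: white plastic jar with a green cap, 60 mm wide, 85 mm high, on the bench beside the shaker. Origin: centre of its underside.
- beaker: Bystander: empty glass beaker, 72 mm wide, 95 mm high, on the bench beside the shaker. Origin: centre of its underside.

How it is judged:
By the outcome, as a careful person would: the job done as asked, in the order asked, and still so for the second after the job is handed in, with the robot touching nothing.
It also fails if it takes over 70 s, if anything falls off the work surface, if the arm or the gripper's body presses on something with over 40 N, if the wrist force passes 120 N, or if a joint passes its speed limit or range.

### The arm

A 6-joint arm with a two-finger parallel gripper is mounted at the origin on the work surface. World frame = base frame: x ahead of the robot, y to its left, z up, the work surface at z = 0. Lengths are in m, angles in rad, forces in N, time in s.
With the tool pointing down it reaches from about 0.35 to 0.975 m from the base axis. Payload 4.9 kg.
Tool frame: the origin (TCP) lies midway between the tips of the shut fingers; the grasp point (between the pads) lies 19 mm behind it; z points along the fingers, y is the line along which they close (so a half turn about z gives the same grasp; the last joint's range is limited). The gripper opens to 85 mm and grips with 20 to 120 N. Pads are 22 mm wide; open, the fingers measure 114 mm over their backs; the gripper's body (76 mm by 85 mm) begins 54 mm behind the grasp point. The pads swing forward as they close: fully open they stand 13 mm farther back than shut.
Start: joints at [1.024, 0.053, 1.613, -0, 1.476, -0.119], TCP at [0.259, 0.569, 0.231] pointing down, gripper open.
Joint ranges: [-3.01, 3.01], [-1.01, 2.22], [0.06, 2.58], [-1.02, 4.17], [0.09, 2.62], [-3.14, 3.14]. Speed limits (rad/s): [2.57, 2.57, 3.14, 3.14, 3.14, 3.14].

### API

Orientations are given as a unit quaternion [w, x, y, z].
In Python, from plant import state, grab_frame, job_done, cut_out, place_of gives the robot as it stands.
- The arm moves only by the tool jog_arm, never from a script. Its argument "motion" is text: rows parted by semicolons, each of 7 numbers parted by spaces: the opening in per cent of the stroke, from 0 (shut) to 100 (fully open), then the shift along the tool's x, y, z as a fraction of full scale, then the turn, a rotation vector about the tool's x, y, z as a fraction of full scale. A call has exactly 5 rows; each row is the pose to reach, as a shift and turn from the pose commanded when the call began, along the tool's axes at that moment; what a row does not reach only later rows make up. Full scale, the value 1, is 50 cm for a shift and 1.5 rad for a turn. A row lasts 1/8 s, in which the tool goes at most 62.5 mm and 10.7 degrees, less where a joint would pass 70% of its speed; a pose out of reach is approached as far as the arm can. A call with a number of a shift or a turn outside -1 to 1 is refused whole. A call with a gripper value outside its range is refused whole. The fingers move at their own pace and stop on an object; the grip force is fixed at half the most. Time passes only in rows, so rows that repeat a pose let the fingers close, or fill a call up. It gives the time, the measured TCP pose, the force, the opening and the grip force at its end, in the units of the state.
- state(): the state, without advancing time (a new reading comes with each control period).
- grab_frame(name): name is "side" or "top"; returns a dict with "color" (400x640x3 uint8, red, green, blue), "range_z" (400x640 float32, m along the optical axis (not along the pixel's ray), 0 where there is no reading), "intrinsics" (3x3 intrinsics, pixels), "world_from_camera" (4x4, takes a point from camera to world coordinates). Camera axes: x right, y up, looking along -z (the intrinsics and any distortion apply to the point x, -y, -z); pixel columns grow to the right and rows downward; lengths in m; the calibration is good to about 2 mm. A picture is of the moment at which its call begins.
- job_done(): hands the job in; it is judged then, once.
Trained networks look in the newest picture that a camera, given by its name, has taken for a name from the list of things; names that differ only in an ending like _2 or _b are one class to them, and where a whole thing is asked for, a point or a joint stands for the part that bears it (a point fixed in the world has none). Each returns a list of dicts, best first, with "p" (0 to 1); they miss things now and then, are a little off and sometimes report something else, mostly with a low value. They report only what shows in the picture. A call takes as long as a camera call.
- cut_out(camera, thing): "pixels" (400x640 bool, what is visible of it).
- place_of(camera, thing): "at" ([x, y, z] in m, in world coordinates, good to about 4 mm: a listed point, or the origin of a listed thing).
The state is a dict: "time": time; "joint_pos": joint angles; "joint_vel": joint speeds; "joint_efforts": joint torques, N m; "tool_pos": TCP position; "tool_rot": TCP orientation; "contact_force": force on the tool from outside, world axes, zero at the start; "ft_torque": the same for the moment, N m; "gripper_width": opening from 0.0 (shut) to 1.0 (fully open); "grasp_force": force on a finger pad.
Only numpy, scipy, OpenCV 4.12 (cv2) and the standard library are available. Lean on these libraries where they do the work, as an engineer would, in place of code of your own. Each camera call takes 0.05 s, during which the arm holds its last target. There are 200 camera calls.

## Working session

There is one attempt and no reset: what is moved stays moved. The work goes in short steps, Python scripts to look and compute and a tool call to move; the robot and the scene stay as the last step left them, time stands still between calls to the robot, and variables do not carry over. Pictures are saved under pics/ and viewed, at most 10 in all, crops included, and the job is handed in when it is done.

Besides the shell and the picture viewer there is one more tool, called as name(argument=value, ...) on one line, values as JSON. jog_arm: Moves the arm, as the interface text tells. Shift numbers are shares of 50 cm and turn numbers shares of 1.5 rad, none past 1 either way. Its arguments: {"type":"object","properties":{"motion":{"type":"string"}},"required":["motion"]}

```bash
mkdir -p pics
cat > m.py <<'E'
from plant import *
import numpy as np,cv2
def pts(f):
    K=f["intrinsics"];d=f["range_z"];v,u=np.indices(d.shape)
    X=(u-K[0,2])/K[0,0]*d;Y=-(v-K[1,2])/K[1,1]*d
    T=f["world_from_camera"]
    return np.stack([X,Y,-d],-1)@T[:3,:3].T+T[:3,3]
def save(f,n): cv2.imwrite("pics/"+n,f["color"][...,::-1])
E
python3 - <<'E'
from m import *
s=state();print({k:np.round(v,3).tolist() for k,v in s.items()})
for c in("top","side"):
    f=grab_frame(c);save(f,c+"0.png");P=pts(f);np.save(c+"0.npy",P);print(c,np.round(f["world_from_camera"],2).tolist())
    for t in("shaker","near_bar","side_rail","tray","tray_lip","tray_front","tray_right","jaw_face","jaw_back","flask0","flask1","flask2","flask3","reagent_bottle","white_jar","beaker"):
        r=place_of(c,t);print(t,[(round(float(x["p"]),2),np.round(x["at"],3).tolist()) for x in r[:2]])
E
```

```text
{'time': 0.0, 'joint_pos': [1.024, 0.053, 1.614, 0.0, 1.476, -0.119], 'joint_vel': [-0.0, 0.001, -0.001, 0.0, 0.0, 0.0], 'joint_efforts': [0.002, -39.369, -37.017, -0.0, 0.007, 0.0], 'tool_pos': [0.259, 0.568, 0.23], 'tool_rot': [-0.0, 0.212, 0.977, -0.001], 'contact_force': [0.899, -0.771, 0.137], 'ft_torque': [0.023, 0.018, 0.016], 'grasp_force': 0.0, 'gripper_width': 1.003}
top [[-0.0, 1.0, -0.08, 0.43], [-1.0, -0.0, -0.01, 0.01], [-0.01, 0.08, 1.0, 1.29], [0.0, 0.0, 0.0, 1.0]]
shaker [(0.78, [0.527, 0.055, -0.004])]
near_bar [(0.79, [0.421, 0.054, 0.093]), (0.59, [0.438, -0.406, -0.0])]
side_rail [(0.88, [0.567, -0.064, 0.093]), (0.48, [0.534, 0.116, 0.099])]
tray [(0.89, [0.574, 0.059, 0.092])]
tray_lip [(0.82, [0.656, 0.056, 0.14]), (0.61, [0.437, -0.406, 0.001])]
tray_front [(0.83, [0.499, 0.05, 0.135])]
tray_right [(0.8, [0.588, -0.042, 0.136])]
jaw_face [(0.66, [0.503, 0.198, 0.133])]
jaw_back [(0.93, [0.505, 0.21, 0.142])]
flask0 [(0.8, [0.545, -0.008, 0.094]), (0.78, [0.538, 0.054, 0.098])]
flask1 [(0.8, [0.545, -0.008, 0.094]), (0.78, [0.538, 0.054, 0.098])]
flask2 [(0.8,
[... 682 characters left out ...]
02, 0.05, 0.135])]
tray_right [(0.61, [0.583, -0.047, 0.133]), (0.49, [0.537, 0.114, 0.096])]
jaw_face [(0.69, [0.574, 0.058, 0.092]), (0.27, [0.544, 0.055, 0.096])]
jaw_back [(0.62, [0.5, 0.208, 0.141])]
flask0 [(0.82, [0.585, 0.113, 0.1]), (0.74, [0.535, 0.115, 0.094])]
flask1 [(0.82, [0.585, 0.113, 0.1]), (0.74, [0.535, 0.115, 0.094])]
flask2 [(0.82, [0.585, 0.113, 0.1]), (0.74, [0.535, 0.115, 0.094])]
flask3 [(0.82, [0.585, 0.113, 0.1]), (0.74, [0.535, 0.115, 0.094])]
reagent_bottle [(0.81, [0.61, 0.428, -0.006]), (0.38, [0.539, 0.057, 0.095])]
white_jar [(0.96, [0.609, -0.421, 0.004]), (0.71, [0.501, 0.206, 0.144])]
beaker [(0.71, [0.439, -0.408, -0.002]), (0.23, [0.573, 0.056, 0.091])]
```

```bash
python3 -c "
import cv2,numpy as np
a=cv2.imread('pics/top0.png');b=cv2.imread('pics/side0.png')
cv2.imwrite('pics/both.png',cv2.resize(np.vstack([a,b]),(480,600)))"
```

```text
(no output)
```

View pics/top0.png

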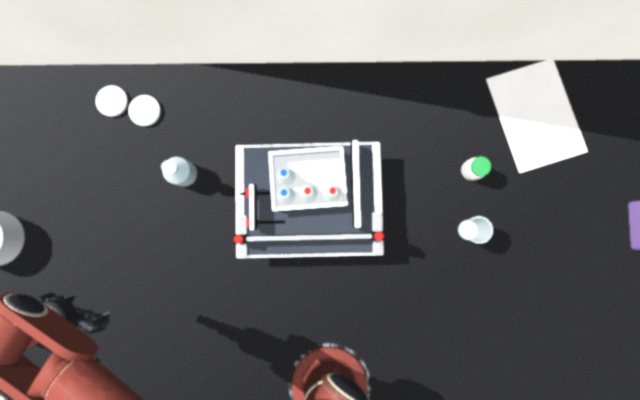

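View pics/side0.png

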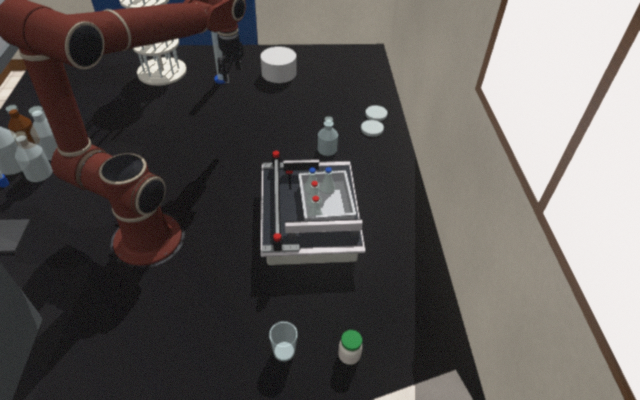

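The top view shows the tray at px (269-347, 148-210), slightly askew, with four stoppered flasks. The near bar is at row 238, the side rail at column 357 and the jaw at column 252. The side view agrees. Next I measure the yaws.

```bash
cat >> m.py <<'E'
def rect(c,t,P,lo,hi):
    r=cut_out(c,t)[0];m=r["pixels"]&(P[...,2]>lo)&(P[...,2]<hi)
    q=P[m];b=cv2.minAreaRect((q[:,:2]*1000).astype(np.float32))
    return t,round(float(r["p"]),2),len(q),"z",np.round(np.percentile(q[:,2],[5,50,95]),3).tolist(),"c",np.round(b[0],1),"sz",np.round(b[1],1),"ang",round(b[2],2)
E
python3 - <<'E'
from m import *
f=grab_frame("top");P=pts(f)
for t,lo,hi in(("tray",.128,.146),("side_rail",.13,.155),("near_bar",.125,.155),("shaker",.07,.16),("jaw",.13,.155)): print(*rect("top",t,P,lo,hi))
f=grab_frame("side");P=pts(f)
for t,lo,hi in(("tray",.128,.146),("side_rail",.13,.155),("near_bar",.125,.155),("shaker",.07,.16),("jaw",.13,.155)):
  try: print(*rect("side",t,P,lo,hi))
  except Exception as e: print(t,e)
print(cv2.__version__)
# poses for TCP: yaw of tool
from scipy.spatial.transform import Rotation as R
q=state()["tool_rot"];print(np.round(R.from_quat(np.r_[q[1:],q[0]]).as_matrix(),3))
E
```

```text
tray 0.86 793 z [0.131, 0.136, 0.14] c [577.3  56.3] sz [158.4 198.1] ang 3.94
side_rail 0.84 598 z [0.137, 0.141, 0.145] c [562.7 -70.5] sz [225.9  18.2] ang 1.22
near_bar 0.83 741 z [0.135, 0.14, 0.153] c [421.4  52.4] sz [ 24.2 390.2] ang 1.06
shaker 0.75 585 z [0.074, 0.091, 0.148] c [607.9 423.5] sz [68.6 73.3] ang 68.88
jaw 0.88 251 z [0.132, 0.141, 0.144] c [502.2 201.9] sz [118.7  15. ] ang 1.13
tray 0.64 505 z [0.13, 0.135, 0.139] c [580.1  54.5] sz [158.2 205.4] ang 3.71
side_rail 0.58 476 z [0.132, 0.14, 0.144] c [562.6 -73.4] sz [224.5  27.3] ang 0.19
near_bar 0.81 410 z [0.132, 0.139, 0.152] c [423.7  45.7] sz [ 24.2 385.7] ang 1.11
shaker 0.94 6622 z [0.086, 0.092, 0.141] c [527.9  54.4] sz [310.4 409.5] ang 1.19
jaw 0.85 178 z [0.131, 0.139, 0.143] c [504.3 198.2] sz [118.2  23.7] ang 3.37
4.12.0
[[-0.91   0.415 -0.   ]
 [ 0.415  0.91  -0.   ]
 [ 0.    -0.    -1.   ]]
```

jog_arm(motion="0 -0.109 -0.047 -0.012 0 0 -0.06; 0 -0.218 -0.094 -0.024 0 0 -0.12; 0 -0.328 -0.14 -0.036 0 0 -0.18; 0 -0.437 -0.187 -0.048 0 0 -0.24; 0 -0.546 -0.234 -0.06 0 0 -0.299")

```text
time: 2.92
tool_pos: [0.4602, 0.3474, 0.2617]
tool_rot: [0.0, -0.012, 1.0, 0.0]
contact_force: [0.2, 0.2, 0.6]
gripper_width: 0.003
grasp_force: 0.0
```

jog_arm(motion="0 -0.072 -0.096 0 0 0 0; 0 -0.144 -0.192 0 0 0 0; 0 -0.216 -0.288 0 0 0 0; 0 -0.288 -0.384 0 0 0 0; 0 -0.36 -0.48 0 0 0 0")

```text
time: 3.55
tool_pos: [0.6451, 0.111, 0.2615]
tool_rot: [0.0, -0.01, 1.0, 0.0]
contact_force: [0.8, 0.6, -0.3]
gripper_width: 0.001
grasp_force: 0.0
```

jog_arm(motion="0 -0.05 -0.06 0 0 0 0; 0 -0.1 -0.121 0 0 0 0; 0 -0.1 -0.121 0.07 0 0 0; 0 -0.1 -0.121 0.14 0 0 0; 0 -0.1 -0.121 0.14 0 0 0")

```text
time: 4.18
tool_pos: [0.693, 0.0532, 0.1868]
tool_rot: [-0.004, -0.01, 1.0, 0.0]
contact_force: [-0.3, 1.1, -0.4]
gripper_width: 0.003
grasp_force: 0.0
```

jog_arm(motion="0 0 0 0.05 0 0 0; 0 0 0 0.1 0 0 0; 0 0 0 0.13 0 0 0; 0 0 0 0.13 0 0 0; 0 0 0 0.13 0 0 0")

```text
time: 4.8
tool_pos: [0.6963, 0.0533, 0.1281]
tool_rot: [0.001, -0.01, 1.0, -0.0]
contact_force: [-0.0, -1.2, 0.3]
gripper_width: 0.004
grasp_force: 0.0
```

jog_arm(motion="0 0.01 0 0 0 0 0; 0 0.02 0 0 0 0 0; 0 0.03 0 0 0 0 0; 0 0.036 0 0 0 0 0; 0 0.04 0 0 0 0 0")

```text
time: 5.42
tool_pos: [0.6751, 0.0529, 0.1263]
tool_rot: [-0.0, -0.01, 1.0, 0.0]
contact_force: [0.0, -0.0, -0.7]
gripper_width: 0.003
grasp_force: 0.0
```

jog_arm(motion="0 0 0 0.018 0 0 0; 0 0 0 0.018 0 0 0; 0 0.006 0 0.018 0 0 0; 0 0.012 0 0.018 0 0 0; 0 0.018 0 0.018 0 0 0")

```text
time: 6.05
tool_pos: [0.6668, 0.0526, 0.1176]
tool_rot: [0.001, -0.01, 1.0, -0.0]
contact_force: [3.5, -0.6, -1.2]
gripper_width: -0.003
grasp_force: 1.5
```

jog_arm(motion="0 0.007 0 0 0 0 0; 0 0.014 0 0 0 0 0; 0 0.021 0 0 0 0 0; 0 0.028 0 0 0 0 0; 0 0.035 0 0 0 0 0")

```text
time: 6.68
tool_pos: [0.6488, 0.0523, 0.1175]
tool_rot: [0.0, -0.01, 1.0, -0.0]
contact_force: [2.2, -0.8, -0.8]
gripper_width: 0.003
grasp_force: 1.8
```

jog_arm(motion="0 0.008 0 0 0 0 0; 0 0.016 0 0 0 0 0; 0 0.024 0 0 0 0 0; 0 0.032 0 0 0 0 0; 0 0.04 0 0 0 0 0")

```text
time: 7.3
tool_pos: [0.6287, 0.0519, 0.1174]
tool_rot: [0.0, -0.01, 1.0, -0.0]
contact_force: [4.0, -0.1, 0.0]
gripper_width: -0.004
grasp_force: 2.0
```

Run:
```python
from m import *
f=grab_frame("top");P=pts(f)
for t,lo,hi in(("tray",.128,.146),("near_bar",.125,.155)):print(*rect("top",t,P,lo,hi))
for t in("tray_front","tray_right"):print(t,[(round(float(x["p"]),2),np.round(x["at"],3).tolist()) for x in place_of("top",t)[:1]])
s=state();print(s["contact_force"],s["tool_pos"])
```

```text
tray 0.76 437 z [0.131, 0.136, 0.14] c [539.4  57.8] sz [157.5 197.4] ang 1.53
near_bar 0.58 545 z [0.135, 0.14, 0.153] c [421.4  53.1] sz [ 24.3 391.5] ang 1.05
tray_front [(0.32, [0.566, -0.059, 0.092])]
tray_right [(0.86, [0.543, -0.041, 0.132])]
[ 0.77619735 -0.16732606  1.24556713] [0.6282742  0.0519588  0.11717036]
```

jog_arm(motion="0 0.007 0 0 0 0 0; 0 0.014 0 0 0 0 0; 0 0.021 0 0 0 0 0; 0 0.028 0 0 0 0 0; 0 0.035 0 0 0 0 0")

```text
time: 8.18
tool_pos: [0.611, 0.0516, 0.1172]
tool_rot: [-0.0, -0.01, 1.0, 0.0]
contact_force: [2.9, -1.8, -0.7]
gripper_width: -0.005
grasp_force: 1.7
```

jog_arm(motion="0 0.003 0 0 0 0 0; 0 0.006 0 0 0 0 0; 0 0.009 0 0 0 0 0; 0 0.012 0 0 0 0 0; 0 0.012 0 0 0 0 0")

```text
time: 8.8
tool_pos: [0.605, 0.0514, 0.1172]
tool_rot: [-0.0, -0.01, 1.0, -0.0]
contact_force: [2.6, -1.2, -0.4]
gripper_width: 0.001
grasp_force: 1.1
```

jog_arm(motion="0 0.002 0 0 0 0 0; 0 0.004 0 0 0 0 0; 0 0.006 0 0 0 0 0; 0 0.008 0 0 0 0 0; 0 0.008 0 0 0 0 0")

```text
time: 9.43
tool_pos: [0.6011, 0.0513, 0.1172]
tool_rot: [-0.0, -0.01, 1.0, -0.0]
contact_force: [1.8, -0.3, -2.1]
gripper_width: 0.001
grasp_force: 1.2
```

```bash
cat > look.py <<'E'
from m import *
f=grab_frame("top");P=pts(f)
for t,lo,hi in(("tray",.128,.146),("jaw",.13,.155)):
  try:print(*rect("top",t,P,lo,hi))
  except Exception as e:print(t,e)
s=state();print(np.round(s["contact_force"],2),np.round(s["tool_pos"],4))
E
python3 look.py
```

```text
tray 0.62 484 z [0.132, 0.136, 0.14] c [511.8  58.8] sz [157.1 197.5] ang 0.62
jaw 0.8 254 z [0.132, 0.141, 0.144] c [502.3 200.7] sz [119.2  15.5] ang 2.32
[ 2.6  -0.03 -0.82] [0.6011 0.0513 0.1172]
```

jog_arm(motion="0 0.002 0 0 0 0 0; 0 0.004 0 0 0 0 0; 0 0.006 0 0 0 0 0; 0 0.008 0 0 0 0 0; 0 0.008 0 0 0 0 0")

```text
time: 10.2
tool_pos: [0.5988, 0.0519, 0.1181]
tool_rot: [0.002, -0.01, 1.0, 0.001]
contact_force: [7.1, 2.8, -3.0]
gripper_width: -0.0
grasp_force: 3.5
```

jog_arm(motion="0 0.001 0 0 0 0 0; 0 0.002 0 0 0 0 0; 0 0.003 0 0 0 0 0; 0 0.003 0 0 0 0 0; 0 0.003 0 0 0 0 0")

```text
time: 10.82
tool_pos: [0.5987, 0.0521, 0.1188]
tool_rot: [0.004, -0.01, 1.0, 0.001]
contact_force: [9.8, 3.8, -3.1]
gripper_width: 0.0
grasp_force: 5.3
```

```bash
python3 look.py;python3 look.py
```

```text
tray 0.88 403 z [0.132, 0.137, 0.141] c [508.8  61. ] sz [199.3 158.9] ang 89.83
jaw 0.83 259 z [0.133, 0.141, 0.144] c [502.4 201.3] sz [119.2  14.7] ang 1.47
[10.22  2.68 -2.15] [0.5987 0.0521 0.1188]
tray 0.98 309 z [0.133, 0.137, 0.14] c [508.9  60. ] sz [156.3 195.1] ang 0.63
jaw 0.97 257 z [0.133, 0.141, 0.145] c [502.4 201.7] sz [119.1  14.9] ang 1.53
[ 9.86  3.26 -2.74] [0.5987 0.0522 0.1188]
```

```bash
cat > edge.py <<'E'
from m import *
fs=[grab_frame("top") for _ in range(3)];f=fs[0]
save(f,"e%d.png"%int(state()["time"]*100))
g=cv2.GaussianBlur(np.mean([x["color"].astype(np.float32).mean(2) for x in fs],0),(0,0),.8);K=f["intrinsics"];T=f["world_from_camera"]
def px(p): 
    c=T[:3,:3].T@(np.asarray(p)-T[:3,3]); return K[0,0]*c[0]/-c[2]+K[0,2],K[1,1]*-c[1]/-c[2]+K[1,2]
def wp(u,v,z):
    d=T[:3,:3]@np.array([(u-K[0,2])/K[0,0],-(v-K[1,2])/K[1,1],-1]);return T[:3,3]+d*(z-T[2,3])/d[2]
def line(n,ax,lo,hi,at,z,sgn,w=6):
    # edge roughly at coordinate `at` on axis ax(0:x,1:y); sgn: brightness change along increasing row/col
    a=[at,lo] if ax==0 else [lo,at]; b=[at,hi] if ax==0 else [hi,at]
    (u0,v0),(u1,v1)=px([*a,z]),px([*b,z]);o=[]
    for t in np.linspace(0,1,80):
        u,v=u0+t*(u1-u0),v0+t*(v1-v0);r=np.arange(-w,w+.01,.2)
        U=(u+0*r if ax==0 else u+r).astype(np.float32);V=(v+r if ax==0 else v+0*r).astype(np.float32)
        s=sgn*np.gradient(cv2.remap(g,U[None],V[None],1)[0]);i=s.argmax();o.append(wp(U[i],V[i],z)[:2])
    o=np.array(o)-[.5,.05];X,Y=o[:,1-ax],o[:,ax];k=np.ones(len(X),bool)
    for _ in range(6): c=np.polyfit(X[k],Y[k],1);e=abs(Y-np.polyval(c,X));k=e<max(.0015,2*np.median(e))
    print(n,"slope deg",round(np.degrees(np.arctan(c[0]))*(-1 if ax==0 else 1),2),"at",np.round(c[1]+[.5,.05][ax],4),"n",k.sum(),"rms",round(e[k].std()*1000,2))
E
cat > ed2.py <<'E'
from edge import *
import sys
xc,yc=map(float,sys.argv[1:3])
line("far rim",0,yc-.09,yc+.09,xc+.079,.137,1)
line("front rim",0,yc-.09,yc+.09,xc-.079,.135,-1)
line("right rim",1,xc-.07,xc+.07,yc-.099,.137,-1)
line("left rim",1,xc-.07,xc+.07,yc+.099,.137,1)
line("bar tray side",0,-.08,.19,.431,.141,1)
line("bar robot side",0,-.08,.19,.41,.141,-1)
line("rail robot-left",1,.47,.66,-.062,.142,1)
line("rail right",1,.47,.66,-.08,.142,-1)
E
python3 ed2.py .509 .060; ls pics
```

```text
far rim slope deg 1.06 at 0.59 n 49 rms 0.99
front rim slope deg -2.41 at 0.4175 n 48 rms 1.01
right rim slope deg 1.14 at -0.0413 n 76 rms 0.35
left rim slope deg 0.4 at 0.1609 n 80 rms 0.22
bar tray side slope deg -0.24 at 0.4313 n 76 rms 3.32
bar robot side slope deg 0.96 at 0.4152 n 49 rms 0.7
rail robot-left slope deg 1.65 at -0.0659 n 65 rms 0.45
rail right slope deg 0.86 at -0.0827 n 76 rms 0.47
both.png
e1127.png
side0.png
top0.png
```

```bash
python3 -c "
import cv2
a=cv2.imread('pics/e1127.png')[130:265,225:395]
cv2.imwrite('pics/z1.png',cv2.resize(a,None,fx=4.4,fy=4.4,interpolation=2))"
```

```text
(no output)
```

View pics/z1.png

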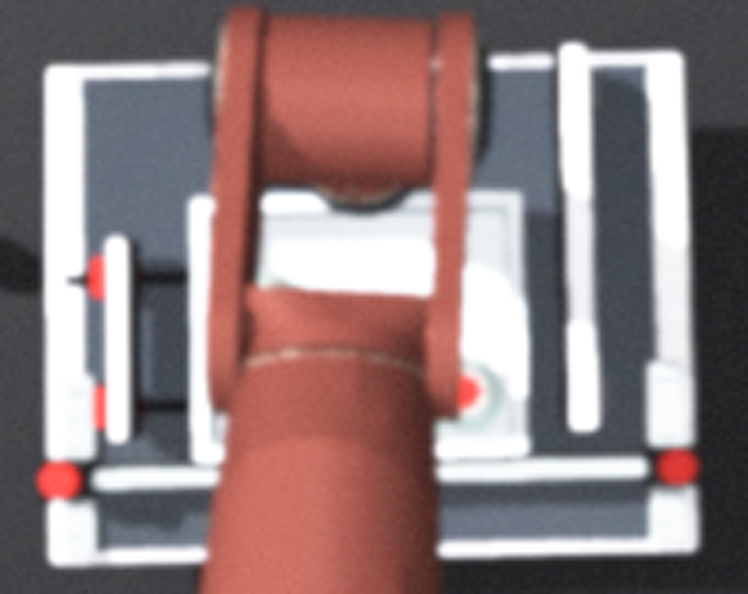

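The zoomed view shows the tray's front rim against the bar at both visible ends, (205,463) and (520,456), running parallel to it. The arm hides the middle. I'll back off and go over to the jaw.

jog_arm(motion="0 -0.01 0 0 0 0 0; 0 -0.03 0 0 0 0 0; 0 -0.05 0 0 0 0 0; 0 -0.05 0 -0.06 0 0 0; 0 -0.05 0 -0.15 0 0 0")

```text
time: 11.9
tool_pos: [0.6198, 0.0517, 0.1906]
tool_rot: [-0.003, -0.01, 1.0, 0.0]
contact_force: [0.5, 0.2, -0.6]
gripper_width: 0.0
grasp_force: 0.0
```

jog_arm(motion="0 0 0 -0.12 0 0 0; 0 0 0.11 -0.15 0 0 0; 0 0.04 0.22 -0.15 0 0 0; 0 0.12 0.32 -0.15 0 0 0; 0 0.2 0.4 -0.15 0 0 0")

```text
time: 12.52
tool_pos: [0.5157, 0.2512, 0.2672]
tool_rot: [-0.0, -0.01, 1.0, -0.0]
contact_force: [-0.4, 0.1, 0.3]
gripper_width: 0.0
grasp_force: 0.0
```

```bash
python3 look.py; python3 ed2.py .509 .060; python3 -c "
from m import *
print([(round(float(x['p']),2),np.round(x['at'],3).tolist()) for x in place_of('top','jaw_back')])"; ls pics
```

```text
tray 0.62 777 z [0.132, 0.136, 0.14] c [509.3  59.3] sz [158.1 196.9] ang 0.99
jaw 0.57 255 z [0.132, 0.141, 0.144] c [502.1 201.2] sz [118.8  14.5] ang 2.0
[-0.24  0.12 -0.22] [0.5154 0.2515 0.2675]
far rim slope deg 0.98 at 0.5911 n 79 rms 0.38
front rim slope deg 7.9 at 0.4256 n 63 rms 1.8
right rim slope deg 0.91 at -0.0414 n 71 rms 0.39
left rim slope deg 0.4 at 0.1608 n 80 rms 0.23
bar tray side slope deg 1.21 at 0.4248 n 60 rms 0.38
bar robot side slope deg 1.52 at 0.4157 n 75 rms 0.44
rail robot-left slope deg 1.35 at -0.0647 n 74 rms 0.37
rail right slope deg 1.25 at -0.0837 n 75 rms 0.37
[(0.62, [0.51, 0.211, 0.144])]
both.png
e1127.png
e1282.png
side0.png
top0.png
z1.png
```

jog_arm(motion="0 0.01 0 0.1 0 0 0; 0 0.024 0 0.2 0 0 0; 0 0.024 0 0.27 0 0 0; 0 0.024 0 0.289 0 0 0; 0 0.024 0 0.289 0 0 0")

```text
time: 13.5
tool_pos: [0.5054, 0.2488, 0.123]
tool_rot: [-0.0, -0.01, 1.0, -0.0]
contact_force: [0.1, 0.5, 0.5]
gripper_width: 0.001
grasp_force: 0.0
```

jog_arm(motion="0 0 -0.01 0 0 0 0; 0 0 -0.02 0 0 0 0; 0 0 -0.03 0 0 0 0; 0 0 -0.04 0 0 0 0; 0 0 -0.05 0 0 0 0")

```text
time: 14.12
tool_pos: [0.5052, 0.224, 0.1229]
tool_rot: [0.0, -0.01, 1.0, 0.0]
contact_force: [-0.2, 0.2, -0.2]
gripper_width: 0.004
grasp_force: 0.0
```

jog_arm(motion="0 0 -0.012 0 0 0 0; 0 0 -0.024 0 0 0 0; 0 0 -0.036 0 0 0 0; 0 0 -0.048 0 0 0 0; 0 0 -0.06 0 0 0 0")

```text
time: 14.75
tool_pos: [0.5058, 0.1941, 0.1228]
tool_rot: [-0.0, -0.01, 1.0, 0.0]
contact_force: [-0.0, 3.7, 0.3]
gripper_width: 0.003
grasp_force: 1.9
```

jog_arm(motion="0 0 -0.007 0 0 0 0; 0 0 -0.014 0 0 0 0; 0 0 -0.021 0 0 0 0; 0 0 -0.028 0 0 0 0; 0 0 -0.035 0 0 0 0")

```text
time: 15.38
tool_pos: [0.5061, 0.1778, 0.1229]
tool_rot: [-0.0, -0.01, 1.0, 0.001]
contact_force: [-1.2, 7.1, 1.9]
gripper_width: -0.006
grasp_force: 3.6
```

jog_arm(motion="0 0 -0.005 0 0 0 0; 0 0 -0.01 0 0 0 0; 0 0 -0.015 0 0 0 0; 0 0 -0.02 0 0 0 0; 0 0 -0.02 0 0 0 0")

```text
time: 16.0
tool_pos: [0.5063, 0.1675, 0.1229]
tool_rot: [-0.0, -0.01, 1.0, 0.001]
contact_force: [-1.5, 5.7, -0.3]
gripper_width: -0.0
grasp_force: 3.0
```

```bash
python3 look.py; python3 ed2.py .509 .050
```

```text
tray 0.7 595 z [0.132, 0.136, 0.14] c [508.7  41. ] sz [159.  196.2] ang 0.02
jaw 0.7 51 z [0.131, 0.136, 0.145] c [471.4  43.5] sz [31.9 31.7] ang 88.58
[-1.38  5.81  0.57] [0.5063 0.1675 0.1228]
far rim slope deg 0.87 at 0.5911 n 78 rms 0.4
front rim slope deg 8.96 at 0.4229 n 59 rms 1.86
right rim slope deg 1.02 at -0.0595 n 74 rms 0.4
left rim slope deg -12.55 at 0.1568 n 78 rms 5.24
bar tray side slope deg -0.18 at 0.4256 n 54 rms 0.22
bar robot side slope deg 1.08 at 0.4158 n 59 rms 0.44
rail robot-left slope deg 1.36 at -0.0651 n 78 rms 0.4
rail right slope deg 1.17 at -0.0836 n 75 rms 0.36
```

jog_arm(motion="0 0 -0.002 0 0 0 0; 0 0 -0.004 0 0 0 0; 0 0 -0.006 0 0 0 0; 0 0 -0.006 0 0 0 0; 0 0 -0.006 0 0 0 0")

```text
time: 16.92
tool_pos: [0.5063, 0.1647, 0.1228]
tool_rot: [-0.0, -0.01, 1.0, 0.001]
contact_force: [-1.8, 6.6, 1.0]
gripper_width: -0.002
grasp_force: 3.3
```

jog_arm(motion="0 0 -0.002 0 0 0 0; 0 0 -0.004 0 0 0 0; 0 0 -0.004 0 0 0 0; 0 0 -0.004 0 0 0 0; 0 0 -0.004 0 0 0 0")

```text
time: 17.55
tool_pos: [0.5063, 0.1627, 0.1228]
tool_rot: [-0.0, -0.01, 1.0, 0.001]
contact_force: [-0.7, 6.1, -0.2]
gripper_width: -0.001
grasp_force: 3.3
```

jog_arm(motion="0 0 -0.002 0 0 0 0; 0 0 -0.004 0 0 0 0; 0 0 -0.004 0 0 0 0; 0 0 -0.004 0 0 0 0; 0 0 -0.004 0 0 0 0")

```text
time: 18.18
tool_pos: [0.5064, 0.1622, 0.1229]
tool_rot: [0.0, -0.011, 1.0, 0.003]
contact_force: [-0.7, 11.8, 0.7]
gripper_width: 0.0
grasp_force: 5.9
```

jog_arm(motion="0 0 -0.002 0 0 0 0; 0 0 -0.004 0 0 0 0; 0 0 -0.004 0 0 0 0; 0 0 -0.004 0 0 0 0; 0 0 -0.004 0 0 0 0")

```text
time: 18.8
tool_pos: [0.5064, 0.1621, 0.123]
tool_rot: [0.0, -0.011, 1.0, 0.005]
contact_force: [-1.1, 18.3, -0.2]
gripper_width: -0.004
grasp_force: 9.2
```

jog_arm(motion="0 0 0.01 0 0 0 0; 0 0 0.03 0 0 0 0; 0 0 0.06 0 0 0 0; 0 0 0.08 -0.06 0 0 0; 0 0 0.1 -0.16 0 0 0")

```text
time: 19.42
tool_pos: [0.504, 0.2081, 0.2011]
tool_rot: [-0.003, -0.01, 1.0, -0.001]
contact_force: [1.4, -0.5, 0.2]
gripper_width: 0.001
grasp_force: 0.0
```

jog_arm(motion="0 0 0.05 -0.1 0 0 0; 0 0 0.15 -0.14 0 0 0; 0 0 0.25 -0.14 0 0 0; 0 0.05 0.35 -0.14 0 0 0; 0 0.1 0.4 -0.14 0 0 0")

```text
time: 20.05
tool_pos: [0.4503, 0.4092, 0.2724]
tool_rot: [-0.0, -0.011, 1.0, -0.0]
contact_force: [-0.2, -0.7, 0.9]
gripper_width: 0.001
grasp_force: 0.0
```

```bash
python3 look.py; python3 ed2.py .510 .036
python3 - <<'E'
from m import *
for c in("top","side"):
  f=grab_frame(c);a=f["color"][130:265,225:395] if c=="top" else f["color"][140:275,240:410]
  cv2.imwrite("pics/fin_"+c+".png",cv2.resize(a[...,::-1],None,fx=4.4,fy=4.4,interpolation=2))
  for t in("tray_front","tray_right","jaw_face","jaw_back","side_rail"):print(c,t,[(round(float(x["p"]),2),np.round(x["at"],3).tolist()) for x in place_of(c,t)[:1]])
E
```

```text
tray 0.74 788 z [0.132, 0.136, 0.14] c [509.8  36.4] sz [158.2 198.1] ang 1.08
jaw 0.6 279 z [0.135, 0.14, 0.145] c [503.4 140.9] sz [116.2  16.5] ang 0.22
[-0.03 -0.24 -0.62] [0.4503 0.4082 0.2726]
far rim slope deg 1.2 at 0.591 n 71 rms 0.38
front rim slope deg 0.11 at 0.4157 n 74 rms 0.17
right rim slope deg -7.77 at -0.0728 n 76 rms 2.07
left rim slope deg 0.16 at 0.1503 n 57 rms 0.22
bar tray side slope deg 0.03 at 0.4259 n 56 rms 0.4
bar robot side slope deg 1.01 at 0.4149 n 75 rms 0.39
rail robot-left slope deg 2.44 at -0.0677 n 61 rms 0.43
rail right slope deg 1.31 at -0.0837 n 71 rms 0.38
top tray_front [(0.56, [0.428, 0.034, 0.138])]
top tray_right [(0.86, [0.511, -0.065, 0.135])]
top jaw_face [(0.83, [0.505, 0.137, 0.132])]
top jaw_back [(0.74, [0.511, 0.15, 0.146])]
top side_rail [(0.91, [0.564, -0.06, 0.095])]
side tray_front [(0.92, [0.436, 0.032, 0.135])]
side tray_right [(0.87, [0.51, -0.068, 0.132])]
side jaw_face [(0.56, [0.505, 0.135, 0.13])]
side jaw_back [(0.41, [0.501, 0.147, 0.141])]
side side_rail [(0.72, [0.563, -0.065, 0.094])]
```

View pics/fin_top.png

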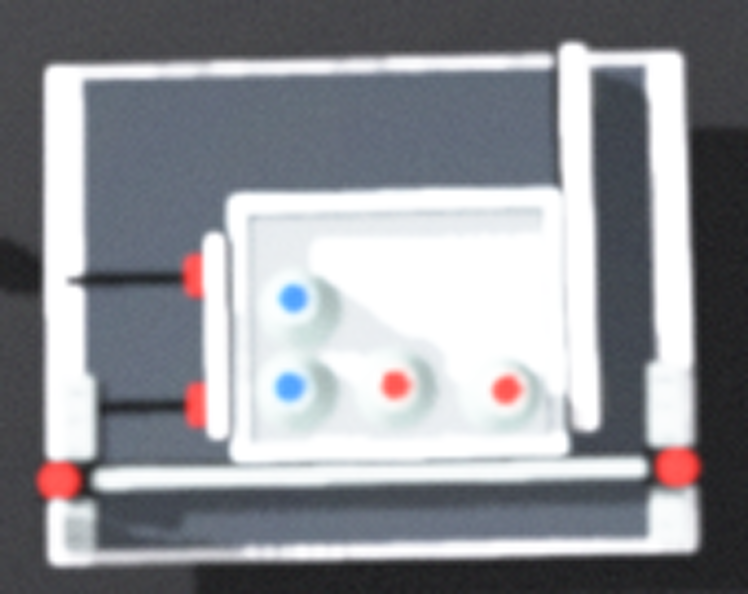

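View pics/fin_side.png

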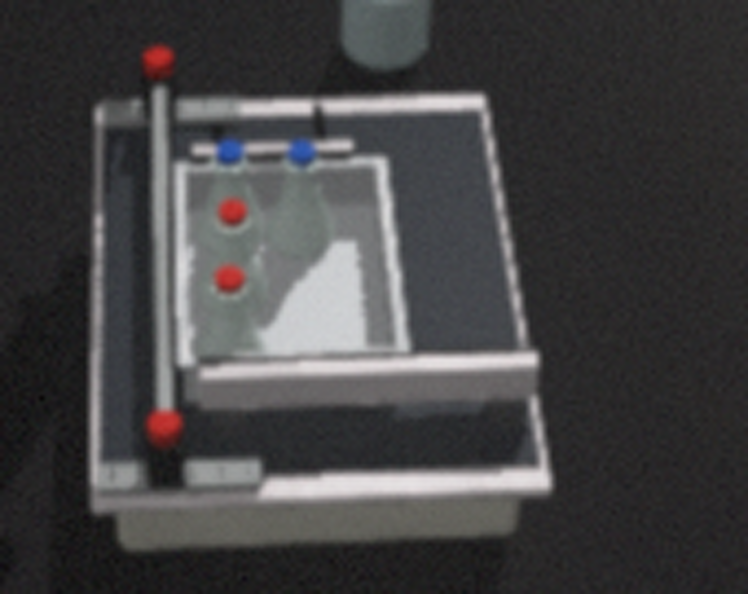

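The final views show the tray square, between jaw (215,335) and rail (580,250), with its front rim along the near bar. All four flasks stand, and the measured yaw is about 1.1°, matching the shaker's. The arm is clear, so I hand in.

```bash
python3 -c "
from plant import *
print(job_done())"
```

```text
the job is handed in; nothing more can be done
None
```

The tray was dragged square against the near bar at about 10 N and clamped between jaw and side rail, where the last push peaked at 18 N, above the 10 N suggested; all four flasks are standing, the arm is clear, and the job is handed in.

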